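Join the conference call hands-free

ROBOT

A 6-joint arm with a two-finger parallel gripper is mounted at the origin on the work surface. World frame = base frame: x ahead of the robot, y to its left, z up, the work surface at z = 0. Lengths are in m, angles in rad, forces in N, time in s.
With the tool pointing down it reaches from about 0.35 to 0.875 m from the base axis. Payload 4.2 kg.
Tool frame: the origin (TCP) lies at the very end of the fingers, on their centre line; the grasp point (between the pads) lies 19 mm behind it (arm.pinch_z is the distance from the TCP to the grasp point, in m); z points along the fingers, y is the line along which they close (so a half turn about z gives the same grasp; the last joint's range is limited). The gripper opens to 85 mm and grips with 20 to 120 N. Pads are 22 mm wide; open, the fingers measure 114 mm over their backs; the gripper's body (76 mm by 85 mm) begins 54 mm behind the grasp point. The pads swing forward as they close: fully open they stand 13 mm farther back than shut.
Start: joints at [1.378, 0.385, 0.008, 0, -1.194, -0.259], TCP at [0.273, 0.562, 0.231] pointing down, gripper open.
Joint ranges: [-3.14, 3.14], [-1.21, 2.06], [-1.07, 1.41], [-3.16, 2.05], [-2.99, -0.16], [-3.1, 3.1]. Speed limits (rad/s): [2.79, 2.79, 3.14, 3.14, 3.14, 3.14].

INTERFACE

Orientations are given as a unit quaternion [w, x, y, z].
In Python, from station import arm gives the robot as it stands.
- The arm moves only by the tool steer_hand, called after "Emit:" by a JSON object that holds its "api" and its "payload", one argument or row to a line. Schema: {"type":"object","properties":{"offsets":{"type":"object","properties":{"sx":{"type":"array","items":{"type":"number"},"minItems":1,"maxItems":20},"sy":{"type":"array","items":{"type":"number"},"minItems":1,"maxItems":20},"sz":{"type":"array","items":{"type":"number"},"minItems":1,"maxItems":20},"drx":{"type":"array","items":{"type":"number"},"minItems":1,"maxItems":20},"dry":{"type":"array","items":{"type":"number"},"minItems":1,"maxItems":20},"drz":{"type":"array","items":{"type":"number"},"minItems":1,"maxItems":20}},"additionalProperties":false,"required":["sx","sy","sz","drx","dry","drz"]},"jaw":{"type":"number"},"clamp_n":{"type":"number"},"only":{"type":"string"},"quiet":{"type":"boolean"},"lines":{"type":"string"}},"required":["offsets"],"additionalProperties":false}. offsets is an object with one list for each field, all of the same length, 1 to 20, a row being the entries at one place: sx, sy, sz (the shift in m), drx, dry, drz (a rotation vector in rad); each row shifts and turns the commanded pose from where the row before left it, along the tool's axes as they then stand; what a row does not reach is not made up. A row lasts 1/8 s, in which the tool goes at most 0.0625 m and 0.188 rad, less where a joint would pass 70% of its speed; a pose out of reach is approached as far as the arm can. jaw is the finger opening in m, set as the call begins (left out keeps the last). The fingers move at their own pace and stop on an object; clamp_n is the grip in N (left out, the last holds). Time passes only in rows, so rows that do not move let the fingers close. The tool returns the time, the measured TCP pose, the force, the opening and the grip force at its end. only (a regular expression) keeps the lines of the reply that match it, lines (a string "A,B") keeps lines A to B, and quiet returns only ok. Input that does not fit is refused with a message, and nothing moves.
- arm.get_state(): the state, without advancing time (a new reading comes with each control period).
- arm.capture(name): name is "scene" or "top" or "wrist"; returns the picture (420x560x3 uint8, red, green, blue); there is no depth.
- arm.get_calibration(name): a dict with "K" (3x3 intrinsics, pixels), "R" (3x3) and "t" (3): a world point X has camera coordinates R X + t. Camera axes: x right, y down, z forward; pixel columns grow to the right and rows downward; lengths in m; the calibration is good to about 2 mm. A picture is of the moment at which its call begins: read the wrist's pose just before it. get_calibration takes no time and is no camera call; for the wrist camera it gives the pose at the moment of the call.
- arm.hand_in(): hands the job in; it is judged then, once.
The state is a dict: "t": time; "qpos": joint angles; "qd": joint speeds; "joint_efforts": joint torques, N m; "eef_pos": TCP position; "ee_rot": TCP orientation; "ft_force": force on the tool from outside, world axes, zero at the start; "torque": the same for the moment, N m; "finger_gap": finger opening in m; "gripper_force": force on a finger pad.
Only numpy, scipy, OpenCV 4.12 (cv2) and the standard library are available. Lean on these libraries where they do the work, as an engineer would, in place of code of your own. Each camera call takes 0.05 s, during which the arm holds its last target. There are 200 camera calls.

TASK

Join the conference call hands-free on the desk phone: with a fingertip lightly press and release the long loudspeaker key, then the middle one of the three large picture keys, then the round mute key. Leave the handset lying in its cradle, press no other key, do not lean hard on the phone, and leave the other things on the desk standing where they are.

Things in the scene. Friction and masses are not known exactly. Their poses are not given: they have to be found in the camera images.
- phone: off-white desk telephone, 260 mm wide (y) by 240 mm deep (x), standing firm on the desk (it does not shift); a push of more than 25 N on it is too hard. Origin on the desk under its middle; x points from its front edge (towards the robot) to the display at its back, y to its left, z up
- phone_face (a point): middle of the phone's face, 45 mm above the desk. The face slopes 8 degrees: 28 mm high at its front edge, 62 mm at the back. All keys stand 7 mm proud of it and move 5 mm along its normal against a spring: 1.5 N starts a key, 3.5 N takes it 2 mm down, where it counts as pressed, 6.5 N takes it fully down; it springs back when let go
- speaker_key (a joint): travel of the long bar-shaped loudspeaker key, 58 mm wide (y) by 20 mm deep (x), in the front row nearest the robot, under the dial pad; 0 up, 0.005 m fully down
- speaker_key_top (a point): centre of the top of speaker_key (moves with the key). z is the face's outward normal, x points up the slope to the display, y to the phone's left
- pic_mid (a joint): travel of the middle one of the three large picture keys, 36 mm wide (y) by 28 mm deep (x), in the column right of the dial pad; its picture is a round table with six seats; 0 up, 0.005 m fully down
- pic_mid_top (a point): centre of the top of pic_mid (moves with the key). z is the face's outward normal, x points up the slope to the display, y to the phone's left
- pic_far (a joint): travel of the picture key next to the display, farthest from the robot (same size, 37 mm beyond the middle one; its picture is a house); 0 up, 0.005 m fully down
- pic_far_top (a point): centre of the top of pic_far (moves with the key). z is the face's outward normal, x points up the slope to the display, y to the phone's left
- pic_near (a joint): travel of the picture key nearest the robot (same size, 37 mm before the middle one; its picture is a tree); 0 up, 0.005 m fully down
- pic_near_top (a point): centre of the top of pic_near (moves with the key). z is the face's outward normal, x points up the slope to the display, y to the phone's left
- redial_key (a joint): travel of the small pill-shaped redial key, 20 mm wide (y) by 10 mm deep (x), in the front row between the loudspeaker and mute keys; 0 up, 0.005 m fully down
- redial_key_top (a point): centre of the top of redial_key (moves with the key). z is the face's outward normal, x points up the slope to the display, y to the phone's left
- mute_key (a joint): travel of the only round key, 24 mm in diameter, at the front right corner of the phone, 46 mm before the nearest picture key (centre to centre); marked with a struck-out microphone; 0 up, 0.005 m fully down
- mute_key_top (a point): centre of the top of mute_key (moves with the key). z is the face's outward normal, x points up the slope to the display, y to the phone's left
- dialpad: the dial pad, 3 columns by 4 rows of keys 23 x 19 mm, left of the picture keys; origin in the middle of the pad at face level, axes as the face
- softkeys: row of four small keys 20 x 8 mm below the display, origin in its middle at face level
- handset: off-white cordless handset, 206 mm long (its x), 50 mm wide, 37 mm thick, lying loose face down in the cradle along the phone's left edge; origin under its middle, on the phone's face; 96 mm left of the phone's middle line
- mug: white mug, 82 mm in diameter, 95 mm high, handle towards its +y; loose, stands right of the phone; origin under its middle
- bottle: small cobalt-blue glass bottle, 54 mm in diameter, 118 mm high, loose; origin under its middle
- stapler: grey stapler, 130 x 36 x 52 mm, along its x, loose; origin under its middle
- mouse: grey computer mouse, 104 x 58 x 33 mm, along its x, loose; origin under its middle
- pen_pot: dark steel pot, 76 mm in diameter, 95 mm high, with pens up to 160 mm high, loose; origin under its middle
- tape_dispenser: black tape dispenser, 130 x 60 x 71 mm, along its x, loose; origin under its middle

How it is judged:
By the outcome, as a careful person would: the job done as asked, in the order asked, and still so for the second after the job is handed in, with the robot touching nothing.
It also fails if it takes over 48 s, if anything falls off the work surface, if the arm or the gripper's body presses on something with over 40 N, if the wrist force passes 120 N, or if a joint passes its speed limit or range.

## Working session

There is one attempt and no reset: what is moved stays moved. The work goes in short steps, Python scripts to look and compute and a tool call to move; the robot and the scene stay as the last step left them, time stands still between calls to the robot, and variables do not carry over. Pictures are saved under pics/ and viewed, at most 10 in all, crops included, and the job is handed in when it is done.

```bash
mkdir -p pics; ls
```

Run:
```python
from station import arm
import cv2
for n in("scene","top"):
    im=arm.capture(n); cv2.imwrite(f"pics/{n}0.png",im[:,:,::-1])
    c=arm.get_calibration(n); print(n,c["K"].tolist(),c["R"].round(3).tolist(),c["t"].round(3).tolist())
s=arm.get_state(); print(s)
```

```text
pics
station.py
scene [[528.1341190887005, 0.0, 283.1121349807243], [0.0, 528.1341190887005, 209.27009666705123], [0.0, 0.0, 1.0]] [[-0.503, 0.864, 0.006], [0.724, 0.425, -0.544], [-0.472, -0.27, -0.839]] [0.26, -0.408, 1.436]
top [[442.6822607188224, 0.0, 273.2236189864698], [0.0, 442.6822607188224, 197.42821300935606], [0.0, 0.0, 1.0]] [[0.095, -0.995, 0.005], [-0.973, -0.094, -0.213], [0.212, 0.015, -0.977]] [-0.023, 0.59, 0.859]
{'t': 0.1, 'qpos': array([ 1.37762485e+00,  3.85467858e-01,  6.74497817e-03, -3.99166678e-04,
       -1.19405014e+00, -2.58617446e-01]), 'qd': array([ 0.00037525, -0.00151182,  0.00418431,  0.0023611 ,  0.00099798,
       -0.00089213]), 'joint_efforts': array([-5.36385528e-05, -3.93317592e+01,  1.88931048e+01,  4.19789582e+00,
       -2.56429703e-03,  5.43966280e-06]), 'eef_pos': array([0.27261234, 0.56181196, 0.23033659]), 'ee_rot': array([ 9.93886292e-04,  9.74577175e-01, -2.24049812e-01, -1.53078050e-04]), 'ft_force': array([-0.33261983,  0.42424633, -0.84760147]), 'torque': array([ 0.02800255, -0.00375694, -0.03253446]), 'gripper_force': 0.0, 'finger_gap': 0.08542326334477239}
```

View pics/top0.png

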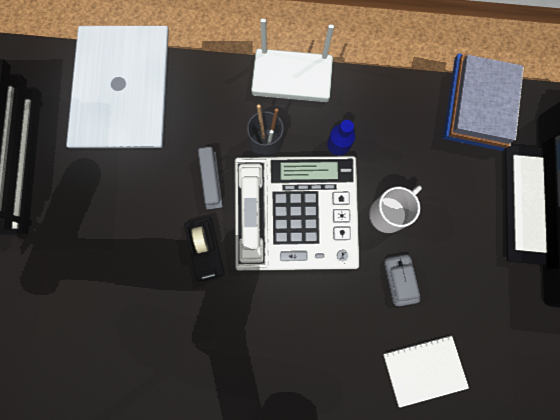

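View pics/scene0.png

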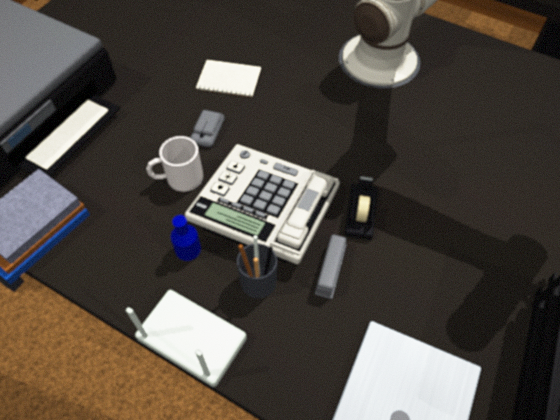

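The top view shows the phone with the speaker key near (293,256), redial (320,256), mute (342,256) and the picture keys near (342,233), (342,215) and (341,198). In the scene view the mute key is near (244,154), the speaker key near (286,168) and the middle picture key near (228,176). I'll enlarge both crops to refine these.

Run:
```python
import cv2,numpy as np
a=cv2.imread("pics/top0.png")[180:280,270:370]; b=cv2.imread("pics/scene0.png")[135:235,190:290]
f=lambda x:cv2.resize(x,(400,400),interpolation=cv2.INTER_CUBIC)
cv2.imwrite("pics/crop.png",np.hstack([f(a),f(b)]))
```

```text
(no output)
```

View pics/crop.png

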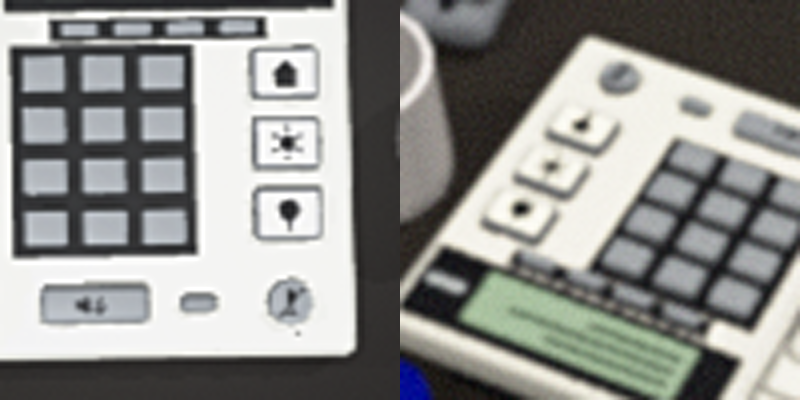

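The crop centres convert to these pixels. Top: speaker (293.6,255.6), redial (319.3,255.3), mute (342,255), picture keys (341.6,232.8), (341.3,215.5), (340.8,198). I'll refine the grey keys by mask and triangulate.

Create h.py:
```python
import cv2,numpy as np
from station import arm
def proj(n): c=arm.get_calibration(n); return np.array(c["K"])@np.c_[c["R"],c["t"]]
def tri(p,q,P,Q):
    X=cv2.triangulatePoints(P,Q,np.float64(p).reshape(2,1),np.float64(q).reshape(2,1)); return (X[:3]/X[3]).ravel()
def plane(p,c,z):
    d=c["R"].T@np.linalg.solve(c["K"],[*p,1]); o=-c["R"].T@c["t"]; return o+d*(z-o[2])/d[2]
```

Run:
```python
from h import *
def grey(n,p,r):
    im=cv2.imread(f"pics/{n}0.png").astype(float).mean(2); x,y=map(int,p)
    w=np.clip(225-im[y-r:y+r+1,x-r:x+r+1],0,60)*1.; w[w<15]=0
    n_,l,s,c=cv2.connectedComponentsWithStats((w>0).astype(np.uint8)); i=1+np.argmax(s[1:,4])
    w*=l==i; yy,xx=np.mgrid[y-r:y+r+1,x-r:x+r+1]; return (w*xx).sum()/w.sum(),(w*yy).sum()/w.sum(),s[i,:4]
for n,ps in(("top",[(293,255,15),(319,255,7),(342,255,9)]),("scene",[(286,168,14),(263,161,6),(244,154,7)])):
    for a,b,r in ps: print(n,grey(n,(a,b),r))
T,S=proj("top"),proj("scene")
K=dict(spk=((293.6,255.6),(286,168)),red=((319.3,255.3),(263.3,161)),mute=((342,255),(244.3,154)),near=((341.6,232.8),(236,166.2)),mid=((341.3,215.5),(228,176.7)),far=((340.8,198),(219.5,187.5)))
zt=dict(spk=.0404,red=.0404,mute=.0404,near=.047,mid=.052,far=.057)
c,d=arm.get_calibration("top"),arm.get_calibration("scene")
for k,(p,q) in K.items(): print(k,tri(p,q,T,S).round(4),plane(p,c,zt[k]).round(4),plane(q,d,zt[k]).round(4))
```

```text
top (np.float64(293.6129612131548), np.float64(255.15692194233827), array([ 2, 10, 28, 12], dtype=int32))
top (np.float64(319.17338609943107), np.float64(255.1208261192184), array([ 3,  5, 10,  6], dtype=int32))
top (np.float64(341.81289232254954), np.float64(254.72959922742638), array([ 3,  3, 12, 13], dtype=int32))
scene (np.float64(289.1112239715592), np.float64(158.01656630148253), array([ 0,  0, 29, 13], dtype=int32))
scene (np.float64(263.3329986613119), np.float64(161.4800870147256), array([ 2,  4, 10,  6], dtype=int32))
scene (np.float64(244.4065686862627), np.float64(154.3861727654469), array([ 2,  3, 12,  9], dtype=int32))
spk [ 0.475  -0.0179  0.0382] [ 0.4755 -0.0194  0.0404] [ 0.476  -0.016   0.0404]
red [ 0.4815 -0.0726  0.0352] [ 0.4812 -0.0725  0.0404] [ 0.4848 -0.0701  0.0404]
mute [ 0.4867 -0.12    0.0361] [ 0.4864 -0.1195  0.0404] [ 0.4895 -0.1179  0.0404]
near [ 0.5314 -0.1139  0.0448] [ 0.5317 -0.1148  0.047 ] [ 0.5325 -0.1119  0.047 ]
mid [ 0.5673 -0.1107  0.0495] [ 0.5672 -0.1112  0.052 ] [ 0.5686 -0.1089  0.052 ]
far [ 0.6038 -0.1072  0.0552] [ 0.6034 -0.107   0.057 ] [ 0.6047 -0.1063  0.057 ]
```

Spacings check out: 36, 36.5 and 45.5 mm against 37, 37 and 46. The phone's yaw is about 0.106 rad. I'll close the fingers, then turn to the phone's yaw and lean the tool 8° so it presses along the keys' normal.

Add to h.py:
```python
K=dict(spk=(.475,-.0185,.039),mid=(.5675,-.1105,.051),mute=(.487,-.1195,.039))
N=np.array([-np.sin(.1396)*np.cos(.106),-np.sin(.1396)*np.sin(.106),np.cos(.1396)])
def go(k,h):
    from scipy.spatial.transform import Rotation as R
    s=arm.get_state(); r=R.from_quat(np.roll(s["ee_rot"],-1)); y=.106
    x=np.array([np.cos(y)*np.cos(.1396),np.sin(y)*np.cos(.1396),np.sin(.1396)])
    G=R.from_matrix(np.c_[x,np.cross(-N,x),-N])
    print(k,"tool move",r.inv().apply(np.array(K[k])+h*N-s["eef_pos"]).round(4),"turn",(r.inv()*G).as_rotvec().round(4),"F",s["ft_force"].round(2),"gap",s["finger_gap"].round(4),"t",s["t"])
```

```text
(no output)
```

Emit:
{"api": "steer_hand", "payload": {
  "offsets": {"sx":[0,0,0,0,0,0],"sy":[0,0,0,0,0,0],"sz":[0,0,0,0,0,0],"drx":[0,0,0,0,0,0],"dry":[0,0,0,0,0.14,0],"drz":[-0.14,-0.14,-0.14,-0.138,0,0]},
  "jaw": 0,
  "clamp_n": 20
}}

```text
t: 0.85
eef_pos: [0.2713, 0.5607, 0.2298]
ee_rot: [-0.002, 0.996, 0.054, 0.069]
ft_force: [-0.2, -0.2, 0.2]
finger_gap: -0.0003
gripper_force: 0.0Traceback (most recent call last):
```

```bash
python3 -c "
from h import *
go('spk',.05)"
```

```text
  File "<string>", line 3, in <module>
    go('spk',.05)
    ~~^^^^^^^^^^^
  File "h.py", line 15, in go
    print(k,"tool move",r.inv().apply(np.array(K[k])+h*N-s["eef_pos"]).round(4),"turn",(r.inv()*G).as_rotvec().round(4),"F",s["ft_force"].round(2),"gap",s["finger_gap"].round(4),"t",s["t"])
                                                                                                                                                         ^^^^^^^^^^^^^^^^^^^^^
AttributeError: 'float' object has no attribute 'round'
```

```bash
sed -i 's/s\["finger_gap"\].round(4)/s["finger_gap"]/' h.py
python3 -c "
from h import *
go('spk',.05)"
```

```text
spk tool move [0.1116 0.5972 0.1608] turn [0.0038 0.0009 0.0032] F [-0.18 -0.25  0.24] gap -0.0002564105421809516 t 0.85
```

Emit:
{"api": "steer_hand", "payload": {
  "offsets": {"sx":[0.005,0.009,0.009,0.009,0.009,0.009,0.009,0.009,0.009,0.009,0.009,0.009,0.008,0,0,0,0],"sy":[0.025,0.05,0.05,0.05,0.05,0.05,0.05,0.05,0.05,0.05,0.05,0.05,0.022,0,0,0,0],"sz":[0,0,0,0,0,0,0,0,0,0,0.02,0.04,0.04,0.04,0.02,0,0],"drx":[0,0,0,0,0,0,0,0,0,0,0,0,0,0,0,0,0],"dry":[0,0,0,0,0,0,0,0,0,0,0,0,0,0,0,0,0],"drz":[0,0,0,0,0,0,0,0,0,0,0,0,0,0,0,0,0]}
}}

```text
t: 2.98
eef_pos: [0.4689, -0.0154, 0.0908]
ee_rot: [-0.004, 0.996, 0.053, 0.071]
ft_force: [0.5, 0.6, 0.8]
finger_gap: 0.0002
gripper_force: 0.0
```

Run:
```python
from h import *
go('spk',.05)
cv2.imwrite("pics/w1.png",arm.capture("wrist")[:,:,::-1]); c=arm.get_calibration("wrist")
for k in ("spk","mid","mute"):
    p=c["K"]@(c["R"]@np.array(K[k])+c["t"]); print(k,(p[:2]/p[2]).round(1))
```

```text
spk tool move [-0.0016  0.0037  0.0021] turn [-0.0006 -0.0022 -0.0001] F [0.5  0.63 0.81] gap 0.00016064463130230483 t 2.975
spk [283.  238.9]
mid [490.2  82.9]
mute [464.1 236.6]
```

View pics/w1.png

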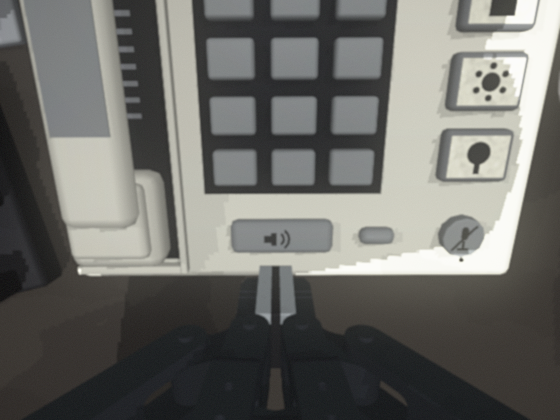

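The wrist view shows the three target keys at about (281,236), (490,81) and (461,236). That is within 3 px (1–2 mm) of my projected points, so I'll descend.

Emit:
{"api": "steer_hand", "payload": {
  "offsets": {"sx":[-0.002,0,0,0,0,0],"sy":[0.004,0,0,0,0,0],"sz":[0.015,0.015,0.008,0.004,0,0],"drx":[0,0,0,0,0,0],"dry":[0,0,0,0,0,0],"drz":[0,0,0,0,0,0]}
}}

```text
t: 3.78
eef_pos: [0.4725, -0.019, 0.0484]
ee_rot: [-0.004, 0.996, 0.053, 0.07]
ft_force: [0.5, -0.6, 0.1]
finger_gap: -0.0001
gripper_force: 0.0
```

```bash
python3 -c "
from h import *
go('spk',0)"
```

```text
spk tool move [ 0.0012 -0.0003  0.0097] turn [-0.0002 -0.0014  0.0003] F [ 0.53 -0.57  0.1 ] gap -0.00014893837734807693 t 3.775
```

Emit:
{"api": "steer_hand", "payload": {
  "offsets": {"sx":[0.001,0,0],"sy":[0,0,0],"sz":[0.004,0.002,0],"drx":[0,0,0],"dry":[0,0,0],"drz":[0,0,0]}
}}

```text
t: 4.15
eef_pos: [0.4739, -0.0191, 0.0419]
ee_rot: [-0.004, 0.996, 0.053, 0.07]
ft_force: [0.2, -0.3, 0.1]
finger_gap: -0.0001
gripper_force: 0.0
```

Emit:
{"api": "steer_hand", "payload": {
  "offsets": {"sx":[0,0],"sy":[0,0],"sz":[0.002,0],"drx":[0,0],"dry":[0,0],"drz":[0,0]}
}}

```text
t: 4.4
eef_pos: [0.4742, -0.019, 0.04]
ee_rot: [-0.004, 0.996, 0.053, 0.07]
ft_force: [-0.8, 0.9, 0.3]
finger_gap: -0.0003
gripper_force: 0.0
```

Emit:
{"api": "steer_hand", "payload": {
  "offsets": {"sx":[0,0],"sy":[0,0],"sz":[0.002,0],"drx":[0,0],"dry":[0,0],"drz":[0,0]}
}}

```text
t: 4.65
eef_pos: [0.4747, -0.0189, 0.0383]
ee_rot: [-0.004, 0.996, 0.053, 0.07]
ft_force: [-0.8, -0.3, 2.1]
finger_gap: 0.0002
gripper_force: 1.2
```

Emit:
{"api": "steer_hand", "payload": {
  "offsets": {"sx":[0,0],"sy":[0,0],"sz":[0.002,0],"drx":[0,0],"dry":[0,0],"drz":[0,0]}
}}

```text
t: 4.9
eef_pos: [0.475, -0.0189, 0.0363]
ee_rot: [-0.004, 0.996, 0.053, 0.07]
ft_force: [-0.4, -0.2, 2.9]
finger_gap: -0.0001
gripper_force: 2.2
```

Emit:
{"api": "steer_hand", "payload": {
  "offsets": {"sx":[0,0],"sy":[0,0],"sz":[0.001,0],"drx":[0,0],"dry":[0,0],"drz":[0,0]}
}}

```text
t: 5.15
eef_pos: [0.4751, -0.0189, 0.0353]
ee_rot: [-0.004, 0.996, 0.053, 0.07]
ft_force: [-1.3, 0.0, 5.0]
finger_gap: -0.0001
gripper_force: 2.7
```

Force has reached 5 N at about 3.5 mm of travel, so the key counts as pressed. Releasing.

Emit:
{"api": "steer_hand", "payload": {
  "offsets": {"sx":[0,0,0,0],"sy":[0,0,0,0],"sz":[-0.005,-0.015,-0.02,0],"drx":[0,0,0,0],"dry":[0,0,0,0],"drz":[0,0,0,0]}
}}

```text
t: 5.65
eef_pos: [0.4701, -0.0192, 0.0758]
ee_rot: [-0.004, 0.996, 0.053, 0.071]
ft_force: [-0.9, 0.2, -0.5]
finger_gap: -0.0001
gripper_force: 0.0
```

```bash
python3 -c "
from h import *
go('mid',.02)"
```

```text
mid tool move [0.0828 0.1011 0.0169] turn [-0.0007 -0.0032  0.0001] F [-0.93  0.24 -0.52] gap -0.00014593043776605602 t 5.65
```

Emit:
{"api": "steer_hand", "payload": {
  "offsets": {"sx":[0.02,0.025,0.02,0.013,0.005,0,0,0,0,0],"sy":[0.025,0.03,0.025,0.015,0.006,0,0,0,0,0],"sz":[0,0,0,0,0,0.01,0.01,0.004,0,0],"drx":[0,0,0,0,0,0,0,0,0,0],"dry":[0,0,0,0,0,0,0,0,0,0],"drz":[0,0,0,0,0,0,0,0,0,0]}
}}

```text
t: 6.9
eef_pos: [0.5653, -0.1106, 0.0629]
ee_rot: [-0.004, 0.996, 0.053, 0.07]
ft_force: [-0.6, 0.4, -0.5]
finger_gap: -0.0
gripper_force: 0.0
```

```bash
python3 -c "
from h import *
go('mid',0)"
```

```text
mid tool move [0.0005 0.0001 0.0121] turn [-0.     -0.0009  0.0006] F [-0.62  0.42 -0.52] gap -3.2321284845257838e-06 t 6.9
```

Emit:
{"api": "steer_hand", "payload": {
  "offsets": {"sx":[0,0,0,0],"sy":[0,0,0,0],"sz":[0.005,0.004,0.002,0],"drx":[0,0,0,0],"dry":[0,0,0,0],"drz":[0,0,0,0]}
}}

```text
t: 7.4
eef_pos: [0.5666, -0.1107, 0.0514]
ee_rot: [-0.004, 0.996, 0.053, 0.07]
ft_force: [-0.5, 0.3, -0.2]
finger_gap: -0.0001
gripper_force: 0.0
```

Emit:
{"api": "steer_hand", "payload": {
  "offsets": {"sx":[0,0],"sy":[0,0],"sz":[0.002,0],"drx":[0,0],"dry":[0,0],"drz":[0,0]}
}}

```text
t: 7.65
eef_pos: [0.5672, -0.1107, 0.05]
ee_rot: [-0.004, 0.996, 0.053, 0.07]
ft_force: [-0.3, 0.3, 3.0]
finger_gap: 0.0001
gripper_force: 1.1
```

Emit:
{"api": "steer_hand", "payload": {
  "offsets": {"sx":[0,0],"sy":[0,0],"sz":[0.002,0],"drx":[0,0],"dry":[0,0],"drz":[0,0]}
}}

```text
t: 7.9
eef_pos: [0.5675, -0.1107, 0.0481]
ee_rot: [-0.004, 0.996, 0.053, 0.07]
ft_force: [-0.5, 0.3, 3.5]
finger_gap: -0.0
gripper_force: 2.1
```

Run:
```python
from h import *
print(arm.get_state()["ft_force"])
cv2.imwrite("pics/w2.png",arm.capture("wrist")[:,:,::-1])
```

```text
[-0.53817206  0.31141938  3.53388402]
```

View pics/w2.png

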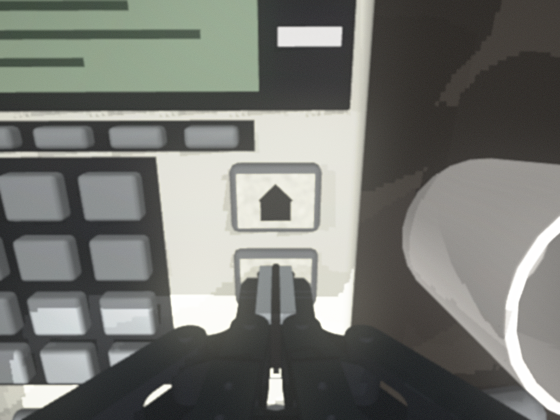

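The wrist view shows the fingertip on the key just below the house key, which is the middle one, centred near (276,280). I'll press a little further and release.

Emit:
{"api": "steer_hand", "payload": {
  "offsets": {"sx":[0,0],"sy":[0,0],"sz":[0.0015,0],"drx":[0,0],"dry":[0,0],"drz":[0,0]}
}}

```text
t: 8.2
eef_pos: [0.5677, -0.1107, 0.0465]
ee_rot: [-0.004, 0.996, 0.053, 0.07]
ft_force: [-3.0, 0.3, 5.7]
finger_gap: -0.0002
gripper_force: 2.8
```

Emit:
{"api": "steer_hand", "payload": {
  "offsets": {"sx":[0,0,0,0],"sy":[0,0,0,0],"sz":[-0.005,-0.015,-0.02,0],"drx":[0,0,0,0],"dry":[0,0,0,0],"drz":[0,0,0,0]}
}}

```text
t: 8.7
eef_pos: [0.5628, -0.1111, 0.0877]
ee_rot: [-0.004, 0.996, 0.053, 0.072]
ft_force: [0.1, -0.1, -0.5]
finger_gap: 0.0002
gripper_force: 0.0
```

```bash
python3 -c "
from h import *
go('mute',.02)"
```

```text
mute tool move [-0.0824  0.0003  0.0173] turn [ 0.0001 -0.0041  0.0003] F [ 0.1  -0.08 -0.53] gap 0.00018973224311818703 t 8.7
```

Emit:
{"api": "steer_hand", "payload": {
  "offsets": {"sx":[-0.02,-0.025,-0.02,-0.013,-0.005,0,0,0,0,0],"sy":[0,0,0,0,0,0,0,0,0,0],"sz":[0,0,0,0,0,0.01,0.01,0.004,0,0],"drx":[0,0,0,0,0,0,0,0,0,0],"dry":[0,0,0,0,0,0,0,0,0,0],"drz":[0,0,0,0,0,0,0,0,0,0]}
}}

```text
t: 9.95
eef_pos: [0.4838, -0.1195, 0.0506]
ee_rot: [-0.004, 0.996, 0.053, 0.07]
ft_force: [-0.2, 0.4, 0.4]
finger_gap: 0.0002
gripper_force: 0.0
```

```bash
python3 -c "
from h import *
go('mute',0)"
```

```text
mute tool move [0.0015 0.0003 0.0119] turn [ 0.     -0.0006  0.0003] F [-0.2   0.36  0.41] gap 0.00017142363823543084 t 9.95
```

Emit:
{"api": "steer_hand", "payload": {
  "offsets": {"sx":[0.001,0,0,0],"sy":[0,0,0,0],"sz":[0.005,0.004,0.002,0],"drx":[0,0,0,0],"dry":[0,0,0,0],"drz":[0,0,0,0]}
}}

```text
t: 10.45
eef_pos: [0.486, -0.1193, 0.0396]
ee_rot: [-0.004, 0.996, 0.053, 0.07]
ft_force: [0.8, -0.9, -0.4]
finger_gap: 0.0001
gripper_force: 0.0
```

Emit:
{"api": "steer_hand", "payload": {
  "offsets": {"sx":[0,0],"sy":[0,0],"sz":[0.002,0],"drx":[0,0],"dry":[0,0],"drz":[0,0]}
}}

```text
t: 10.7
eef_pos: [0.4864, -0.1193, 0.038]
ee_rot: [-0.004, 0.996, 0.053, 0.07]
ft_force: [-0.8, -0.5, 2.3]
finger_gap: -0.0003
gripper_force: 1.4
```

Emit:
{"api": "steer_hand", "payload": {
  "offsets": {"sx":[0,0],"sy":[0,0],"sz":[0.002,0],"drx":[0,0],"dry":[0,0],"drz":[0,0]}
}}

```text
t: 10.95
eef_pos: [0.4867, -0.1192, 0.036]
ee_rot: [-0.004, 0.996, 0.053, 0.07]
ft_force: [-2.0, 0.4, 5.4]
finger_gap: 0.0001
gripper_force: 2.4
```

Emit:
{"api": "steer_hand", "payload": {
  "offsets": {"sx":[0,0],"sy":[0,0],"sz":[0.0007,0],"drx":[0,0],"dry":[0,0],"drz":[0,0]}
}}

```text
t: 11.2
eef_pos: [0.4868, -0.1192, 0.0353]
ee_rot: [-0.004, 0.996, 0.053, 0.07]
ft_force: [-1.3, -0.1, 5.5]
finger_gap: 0.0001
gripper_force: 2.7
```

Emit:
{"api": "steer_hand", "payload": {
  "offsets": {"sx":[0,0,0,0,0,0,0],"sy":[0,0,0,0,0,0,0],"sz":[-0.005,-0.02,-0.04,-0.04,-0.02,0,0],"drx":[0,0,0,0,0,0,0],"dry":[0,0,0,0,0,0,0],"drz":[0,0,0,0,0,0,0]}
}}

```text
t: 12.08
eef_pos: [0.4687, -0.121, 0.1578]
ee_rot: [-0.004, 0.996, 0.053, 0.069]
ft_force: [-0.5, 0.4, 0.2]
finger_gap: -0.0002
gripper_force: 0.0
```

Run:
```python
from h import *
cv2.imwrite("pics/t2.png",arm.capture("top")[:,:,::-1])
```

```text
(no output)
```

View pics/t2.png

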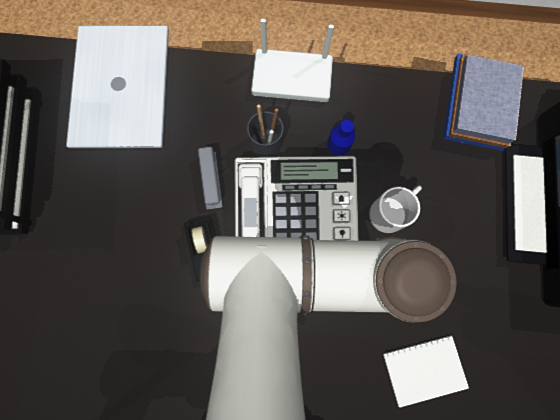

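The handset, mug, bottle, stapler and pen pot all stand where they were; the arm hides the mouse and part of the tape dispenser, but it never came near them. The fingers are well clear of the phone. Handing in.

```bash
python3 -c "
from station import arm
print(arm.hand_in())"
```

```text
the job is handed in; nothing more can be done
None
```

I pressed and released the loudspeaker, middle picture and mute keys in that order, each with about 5–6 N, touched no other key or object, and handed the job in after about 12 s; the hand-in returned no verdict.

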